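Heft the three spares tins and hold up the full one

ROBOT

A 7-joint arm with a two-finger parallel gripper is mounted at the origin on a cart in front of the work surface, level with it; the furniture and walls round the work are solid. World frame = base frame: x ahead of the robot, y to its left, z up, the work surface at z = 0. Lengths are in m, angles in rad, forces in N, time in s.
With the tool pointing down it reaches from about 0.425 to 0.825 m from the base axis. Payload 3.6 kg.
Tool frame: the origin (TCP) lies where the fingers leave the gripper's body, on its centre line; the fingertips stand arm.tips_ahead ahead of it and the grasp point (between the pads) lies 54 mm ahead of it (arm.tips_ahead is the distance from the TCP to the fingertips, in m); z points along the fingers, y is the line along which they close (so a half turn about z gives the same grasp; the last joint's range is limited). The gripper opens to 85 mm and grips with 20 to 120 N. Pads are 22 mm wide; open, the fingers measure 114 mm over their backs; the gripper's body (76 mm by 85 mm) begins 54 mm behind the grasp point. The pads swing forward as they close: fully open they stand 13 mm farther back than shut.
Start: joints at [-1.224, 0.615, -0.013, 1.423, 0.008, 1.103, -0.04], TCP at [0.237, 0.605, 0.304] pointing down, gripper open.
Joint ranges: [-3.12, 3.12], [-0.3, 2.06], [-1.34, 1.32], [0.26, 2.42], [-1.36, 4.5], [0.01, 1.98], [-2.84, 2.84]. Speed limits (rad/s): [2.79, 2.79, 3.14, 3.14, 3.14, 3.14, 3.14].

INTERFACE

Orientations are given as a 3x3 rotation matrix whose columns are the frame's x, y, z axes.
In Python, from plant import arm, optics gives the robot as it stands.
- The arm moves only by the tool carry_out, never from a script. Its argument "plan" is a list of rows, each an object of numbers: "tx", "ty", "tz": the shift along the tool's x, y, z in cm; "turn": the turn about the tool's z in degrees; "fingers": the finger opening in cm, from 0 to 8.54. A call has 1 to 10 rows; each row shifts and turns the commanded pose from where the row before left it, along the tool's axes as they then stand; what a row does not reach is not made up. A row lasts 1/12 s, in which the tool goes at most 41.7 mm and 7.16 degrees, less where a joint would pass 70% of its speed; a pose out of reach is approached as far as the arm can. A call is refused whole if a number of a shift passes 4.17 or a number of a turn 7.16, either way. A call with a gripper value outside its range is refused whole. The fingers move at their own pace and stop on an object; "squeeze" is the grip in N (left out, the last holds). Time passes only in rows, so rows that do not move let the fingers close. It gives the time, the measured TCP pose, the force, the opening and the grip force at its end, in the units of the state.
- arm.state(): the state, without advancing time (a new reading comes with each control period).
- optics.camera(name): name is "side" or "top" or "wrist"; returns a dict with "pixels" (400x640x3 uint8, blue, green, red), "K" (3x3 intrinsics, pixels), "rvec" (rotation vector, rad) and "tvec" (3), from world to camera coordinates, as OpenCV has them. Camera axes: x right, y down, z forward; pixel columns grow to the right and rows downward; lengths in m; the calibration is good to about 2 mm. A picture is of the moment at which its call begins. There is no depth.
- arm.job_done(): hands the job in; it is judged then, once.
The state is a dict: "time_s": time; "qpos": joint angles; "qd": joint speeds; "effort": joint torques, N m; "ee_pos": TCP position; "eef_rot": TCP orientation; "wrist_force": force on the tool from outside, world axes, zero at the start; "torque": the same for the moment, N m; "opening": finger opening in m; "finger_force": force on a finger pad.
Only numpy, scipy, OpenCV 4.12 (cv2) and the standard library are available. Lean on these libraries where they do the work, as an engineer would, in place of code of your own. Each camera call takes 0.05 s, during which the arm holds its last target. There are 200 camera calls.

TASK

One of the three identical closed tins still has its steel part inside and is clearly heavier than the other two. Heft them one at a time - first the one on the red coaster, then the yellow, then the blue: lift it about 5 cm, feel its weight and set it gently back in the middle of its own coaster, without disturbing the things around. Then hold the heaviest one up, upright and still, at least 15 cm above the table while the other two stand on their coasters, and finish still holding it (if it is the blue coaster's tin, it need not be set down first).

Things in the scene. Friction and masses are not known exactly. Their poses are not given: they have to be found in the camera images.
- coaster_red: red plastic coaster with a cork inset, a flat disc 68 mm across and 6 mm high, fixed to the table; origin at the centre of its underside, z up. The three coasters lie in a loose row, at least 70 mm apart, in any order of colours
- coaster_yellow: yellow plastic coaster with a cork inset, a flat disc 68 mm across and 6 mm high, fixed to the table; origin at the centre of its underside, z up. The three coasters lie in a loose row, at least 70 mm apart, in any order of colours
- coaster_blue: blue plastic coaster with a cork inset, a flat disc 68 mm across and 6 mm high, fixed to the table; origin at the centre of its underside, z up. The three coasters lie in a loose row, at least 70 mm apart, in any order of colours
- tin_red: the closed round tin that starts on the red coaster, within 5 mm of its centre: plain aluminium with a green band, lid fixed shut, 45 mm across and 82 mm tall, upright, origin at the centre of its underside. The three tins look exactly alike. One (any of them, changing from start to start) weighs 0.40 to 0.62 kg, the other two 0.14 to 0.19 kg each; something inside rattles by a few millimetres
- tin_yellow: the closed round tin that starts on the yellow coaster, within 5 mm of its centre: plain aluminium with a green band, lid fixed shut, 45 mm across and 82 mm tall, upright, origin at the centre of its underside. The three tins look exactly alike. One (any of them, changing from start to start) weighs 0.40 to 0.62 kg, the other two 0.14 to 0.19 kg each; something inside rattles by a few millimetres
- tin_blue: the closed round tin that starts on the blue coaster, within 5 mm of its centre: plain aluminium with a green band, lid fixed shut, 45 mm across and 82 mm tall, upright, origin at the centre of its underside. The three tins look exactly alike. One (any of them, changing from start to start) weighs 0.40 to 0.62 kg, the other two 0.14 to 0.19 kg each; something inside rattles by a few millimetres
- spares_box: bystander, loose: olive hinged spares box, 76x93x36 mm; origin at the centre of its underside
- cell: bystander, loose: red and tan dry cell standing, 27 mm across, 50 mm tall; origin at the centre of its underside
- compass: bystander, loose: closed olive compass, 64x55x20 mm; origin at the centre of its underside
- egg_insulator: bystander, loose: white porcelain insulator, 32 mm across, 41 mm tall; origin at the centre of its underside
- stamp: bystander, loose: wooden hand stamp, 22x50x55 mm; origin at the centre of its underside
- carton: bystander, loose: orange cardboard carton standing, 35x34x75 mm; origin at the centre of its underside

How it is judged:
By the outcome, as a careful person would: the job done as asked, in the order asked, and still so for the second after the job is handed in, while the arm keeps its last pose, push and grip.
It also fails if it takes over 72 s, if anything falls off the work surface, if the arm or the gripper's body presses on something with over 40 N, if the wrist force passes 120 N, or if a joint passes its speed limit or range.

## Working session

There is one attempt and no reset: what is moved stays moved. The work goes in short steps, Python scripts to look and compute and a tool call to move; the robot and the scene stay as the last step left them, time stands still between calls to the robot, and variables do not carry over. Pictures are saved under pics/ and viewed, at most 10 in all, crops included, and the job is handed in when it is done.

Besides the shell and the picture viewer there is one more tool, called after "Call:" as name(argument=value, ...), one argument or row to a line, values as JSON. carry_out: Moves the arm, as the interface text tells. Its arguments: {"type":"object","properties":{"plan":{"type":"array","items":{"type":"object","properties":{"tx":{"type":"number"},"ty":{"type":"number"},"tz":{"type":"number"},"turn":{"type":"number"},"fingers":{"type":"number"}}}},"squeeze":{"type":"number"}},"required":["plan"]}

```bash
mkdir -p pics; python3 - <<'E'
from plant import arm, optics
import cv2,numpy as np
for n in("top","side"):
    c=optics.camera(n); cv2.imwrite(f"pics/{n}0.png",c["pixels"]); np.savez(f"{n}.npz",**{k:c[k] for k in("K","rvec","tvec")})
s=arm.state(); print(s, arm.tips_ahead)
E
```

```text
{'time_s': 0.1, 'qpos': array([-1.22449504,  0.61583869, -0.01261983,  1.424767  ,  0.00808539,
        1.10338961, -0.04041444]), 'qd': array([-0.00019732, -0.00319233, -0.0001224 , -0.00383524,  0.00040758,
        0.00103355, -0.00159458]), 'effort': array([ 1.05503070e-03, -4.70386398e+01,  2.60099061e-01, -1.71571881e+01,
        1.00529753e-02,  5.90365686e-03, -1.30845574e-06]), 'ee_pos': array([0.23653806, 0.60486877, 0.30283386]), 'eef_rot': array([[-9.31327956e-01,  3.64180626e-01, -8.42931628e-04],
       [ 3.64181602e-01,  9.31325365e-01, -2.19680880e-03],
       [-1.49915977e-05, -2.35292964e-03, -9.99997232e-01]]), 'wrist_force': array([ 0.05240199, -0.05872612, -0.75511001]), 'torque': array([ 0.02469016, -0.03739569,  0.05215768]), 'finger_force': 0.0, 'opening': 0.08537157522383715} 0.0726
```

View pics/top0.png

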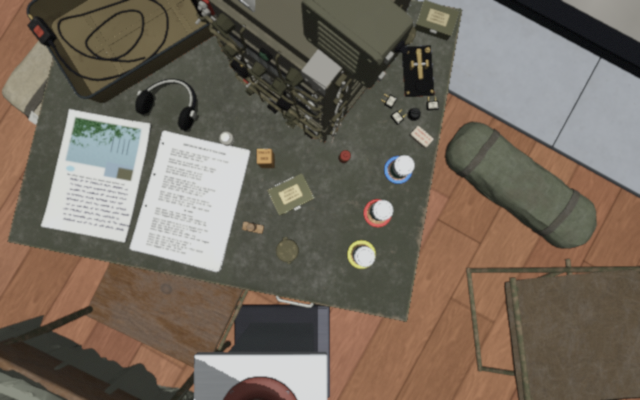

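View pics/side0.png

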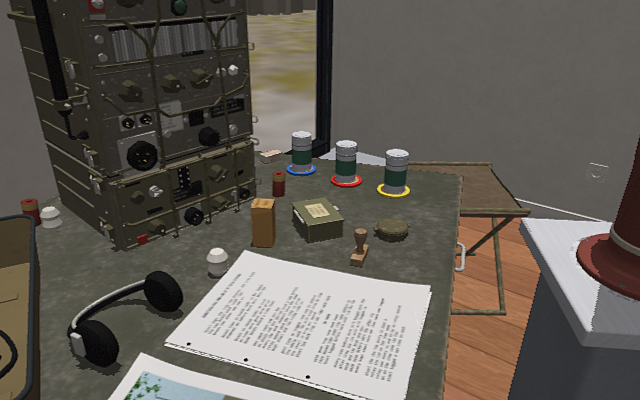

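The top view shows the blue coaster at about (398,170), red at (378,213) and yellow at (361,254), each with a tin on it. The side view confirms the colours. The radio stands up behind the blue coaster. I'll measure these in the top image.

```bash
cat > h.py <<'E'
import cv2,numpy as np
from plant import arm, optics
def plane(c,uv,z):
    R=cv2.Rodrigues(np.array(c["rvec"]))[0]; t=np.ravel(c["tvec"])
    p=cv2.undistortPoints(np.array(uv,float).reshape(-1,1,2),np.array(c["K"]),None).reshape(-1,2)
    d=np.c_[p,np.ones(len(p))]@R; o=-R.T@t
    return (o+d*((z-o[2])/d[:,2:]))[:,:2]
def proj(c,P): return cv2.projectPoints(np.array(P,float).reshape(-1,3),np.array(c["rvec"]),np.array(c["tvec"]),np.array(c["K"]),None)[0].reshape(-1,2)
E
python3 - <<'E'
from h import *
c=dict(np.load("top.npz")); im=cv2.imread("pics/top0.png"); hsv=cv2.cvtColor(im,cv2.COLOR_BGR2HSV)
print(proj(c,[[0,0,0],[.237,.605,.3],[.6,0,0]]).round())
for n,(u,v),(a,b) in(("red",(378,213),(175,8)),("yellow",(361,254),(22,35)),("blue",(398,170),(95,125))):
    H=hsv[...,0].astype(int); m=((H>=a)|(H<=b)) if a>b else (H>=a)&(H<=b)
    m&=(hsv[...,1]>130)&(hsv[...,2]>80); y,x=np.nonzero(m[v-25:v+25,u-25:u+25]); uv=np.c_[x+u-25,y+v-25]
    w=plane(c,uv,.006)
    from scipy.optimize import least_squares
    f=least_squares(lambda p:np.hypot(*(w-p).T)-.031,w.mean(0),loss="soft_l1",f_scale=.002)
    r=np.hypot(*(w-f.x).T)
    print(n,len(w),f.x.round(4),r.min().round(4),r.max().round(4), np.median(r).round(4))
    print("  proj ctr",proj(c,[*f.x,.006]).round(1),"tin top proj",proj(c,[*f.x,.088]).round(1))
    mw=(hsv[...,1]<40)&(hsv[...,2]>170); q=mw[v-25:v+25,u-25:u+25]; y,x=np.nonzero(q); print("  white",len(x),x.mean()+u-25,y.mean()+v-25,plane(c,[[x.mean()+u-25,y.mean()+v-25]],.086).round(4))
cv2.imwrite("pics/crop.png",cv2.resize(im[100:290,240:460],None,fx=3.5,fy=3,interpolation=cv2.INTER_CUBIC)[:600,:800])
s=dict(np.load("side.npz"))
for nm,uv in dict(spares=(291,194),stamp=(253,230),compass=(288,250),cell=(345,156),carton=(264,157),egg=(226,138)).items(): print(nm,plane(c,[uv],.03).round(3))
E
```

```text
[[ 259.  419.]
 [-105.  349.]
 [ 261.  169.]]
red 122 [ 0.4902 -0.2868] 0.0267 0.0347 0.0313
  proj ctr [[377.3 212.9]] tin top proj [[381.9 211.1]]
  white 299 382.67224080267556 209.81270903010034 [[ 0.4931 -0.2889]]Traceback (most recent call last):
  File "<stdin>", line 7, in <module>
  File "h.py", line 5, in plane
    p=cv2.undistortPoints(np.array(uv,float).reshape(-1,1,2),np.array(c["K"]),None).reshape(-1,2)
      ~~~~~~~~~~~~~~~~~~~^^^^^^^^^^^^^^^^^^^^^^^^^^^^^^^^^^^^^^^^^^^^^^^^^^^^^^^^^^
cv2.error: OpenCV(4.12.0) /io/opencv/modules/calib3d/src/undistort.dispatch.cpp:347: error: (-215:Assertion failed) CV_IS_MAT(_src) && CV_IS_MAT(_dst) && (_src->rows == 1 || _src->cols == 1) && (_dst->rows == 1 || _dst->cols == 1) && _src->cols + _src->rows - 1 == _dst->rows + _dst->cols - 1 && (CV_MAT_TYPE(_src->type) == CV_32FC2 || CV_MAT_TYPE(_src->type) == CV_64FC2) && (CV_MAT_TYPE(_dst->type) == CV_32FC2 || CV_MAT_TYPE(_dst->type) == CV_64FC2) in function 'cvUndistortPointsInternal'
```

```bash
python3 - <<'E'
from h import *
from scipy.optimize import least_squares
c=dict(np.load("top.npz")); im=cv2.imread("pics/top0.png"); hsv=cv2.cvtColor(im,cv2.COLOR_BGR2HSV)
for n,(u,v),(a,b) in(("red",(378,213),(175,8)),("yellow",(361,254),(22,35)),("blue",(398,170),(95,125))):
    H=hsv[...,0].astype(int); m=((H>=a)|(H<=b)) if a>b else (H>=a)&(H<=b)
    m=m&(hsv[...,1]>130)&(hsv[...,2]>80); y,x=np.nonzero(m[v-25:v+25,u-25:u+25])
    if len(x)<20: print(n,len(x),hsv[v,u-22:u-4].tolist()); continue
    w=plane(c,np.c_[x+u-25,y+v-25],.006)
    f=least_squares(lambda p:np.hypot(*(w-p).T)-.031,w.mean(0),loss="soft_l1",f_scale=.002)
    r=np.hypot(*(w-f.x).T); print(n,len(w),f.x.round(4),r.min().round(4),r.max().round(4))
    q=((hsv[...,1]<40)&(hsv[...,2]>170))[v-25:v+25,u-25:u+25]; y,x=np.nonzero(q); print("  tin",len(x),plane(c,[[x.mean()+u-25,y.mean()+v-25]],.086).round(4))
cv2.imwrite("pics/crop.png",cv2.resize(im[100:290,240:460],None,fx=3.5,fy=3,interpolation=cv2.INTER_CUBIC)[:600,:800])
for nm,uv in dict(spares=(291,194),stamp=(253,230),compass=(288,250),cell=(345,156),carton=(264,157),egg=(226,138)).items(): print(nm,plane(c,[uv],.03).round(3))
E
```

```text
red 122 [ 0.4902 -0.2868] 0.0267 0.0347
  tin 299 [[ 0.4931 -0.2889]]
yellow 0 [[35, 36, 79], [35, 39, 79], [38, 35, 80], [35, 36, 77], [35, 36, 77], [33, 36, 78], [33, 39, 78], [30, 61, 84], [29, 106, 139], [30, 99, 199], [30, 97, 208], [27, 104, 186], [23, 105, 141], [19, 74, 93], [38, 14, 75], [90, 4, 129], [90, 3, 182], [90, 1, 205]]
blue 24 [ 0.5962 -0.3373] 0.0296 0.0338
  tin 299 [[ 0.5958 -0.3391]]
spares [[ 0.535 -0.077]]
stamp [[0.449 0.014]]
compass [[ 0.401 -0.07 ]]
cell [[ 0.627 -0.208]]
carton [[ 0.625 -0.012]]
egg [[0.672 0.081]]
```

View pics/crop.png

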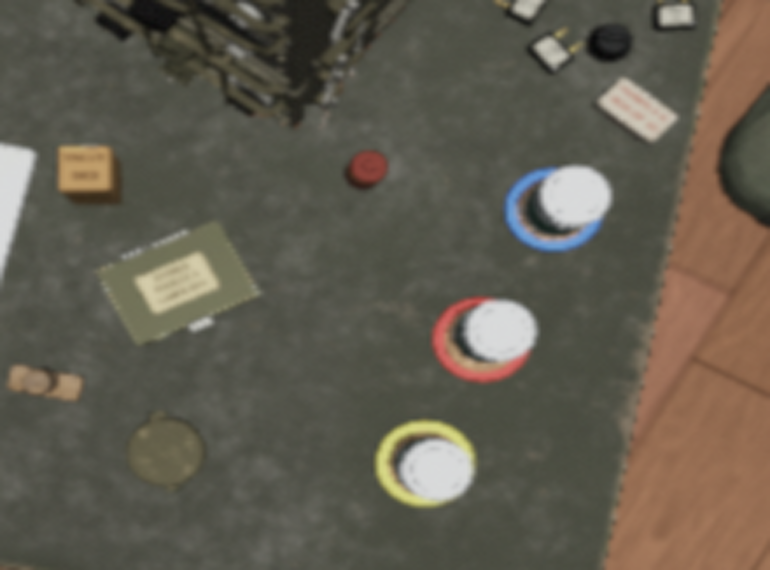

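Call:
carry_out(
  plan=[
    {"tx": -2.0,"ty": -1.7},
    {"tx": -2.9,"ty": -2.5},
    {"tx": -2.9,"ty": -2.5},
    {"tx": -2.9,"ty": -2.5},
    {"tx": -2.9,"ty": -2.5},
    {"tx": -2.9,"ty": -2.5},
    {"tx": -2.9,"ty": -2.5},
    {"tx": -2.9,"ty": -2.5},
    {"tx": -2.9,"ty": -2.5},
    {"tx": -2.9,"ty": -2.5},
  ],
)

```text
$.plan[0]: bad value
```

```bash
python3 - <<'E'
from h import *
from scipy.optimize import least_squares
c=dict(np.load("top.npz")); im=cv2.imread("pics/top0.png"); hsv=cv2.cvtColor(im,cv2.COLOR_BGR2HSV)
for n,(u,v),(a,b) in(("yellow",(361,254),(22,35)),("blue",(398,170),(95,125))):
    H=hsv[...,0].astype(int); m=(H>=a)&(H<=b)
    m=m&(hsv[...,1]>85)&(hsv[...,2]>130); y,x=np.nonzero(m[v-25:v+25,u-25:u+25])
    w=plane(c,np.c_[x+u-25,y+v-25],.006)
    f=least_squares(lambda p:np.hypot(*(w-p).T)-.031,w.mean(0),loss="soft_l1",f_scale=.002)
    r=np.hypot(*(w-f.x).T); print(n,len(w),f.x.round(4),r.min().round(4),r.max().round(4))
    q=((hsv[...,1]<40)&(hsv[...,2]>170))[v-25:v+25,u-25:u+25]; y,x=np.nonzero(q); print("  tin",len(x),plane(c,[[x.mean()+u-25,y.mean()+v-25]],.088).round(4))
E
```

```text
yellow 225 [ 0.3894 -0.2475] 0.025 0.0364
  tin 317 [[ 0.3883 -0.2463]]
blue 168 [ 0.5969 -0.3388] 0.0263 0.0348
  tin 299 [[ 0.5955 -0.3387]]
```

Call:
carry_out(
  plan=[
    {"tx": -2.0,"ty": -1.7,"tz": 0,"turn": 0,"fingers": 8.5},
    {"tx": -2.9,"ty": -2.5,"tz": 0,"turn": 0,"fingers": 8.5},
    {"tx": -2.9,"ty": -2.5,"tz": 0,"turn": 0,"fingers": 8.5},
    {"tx": -2.9,"ty": -2.5,"tz": 0,"turn": 0,"fingers": 8.5},
    {"tx": -2.9,"ty": -2.5,"tz": 0,"turn": 0,"fingers": 8.5},
    {"tx": -2.9,"ty": -2.5,"tz": 0,"turn": 0,"fingers": 8.5},
    {"tx": -2.9,"ty": -2.5,"tz": 0,"turn": 0,"fingers": 8.5},
    {"tx": -2.9,"ty": -2.5,"tz": 0,"turn": 0,"fingers": 8.5},
    {"tx": -2.9,"ty": -2.5,"tz": 0,"turn": 0,"fingers": 8.5},
    {"tx": -2.9,"ty": -2.5,"tz": 0,"turn": 0,"fingers": 8.5},
  ],
)

```text
time_s: 0.93
ee_pos: [0.4106, 0.2758, 0.3037]
eef_rot: [[-0.931, 0.364, -0.001], [0.364, 0.931, -0.0], [0.0, -0.001, -1.0]]
wrist_force: [0.3, -0.2, 0.9]
opening: 0.085
finger_force: 0.0
```

Call:
carry_out(
  plan=[
    {"tx": -1.88,"ty": -3.3,"tz": 0,"turn": 0,"fingers": 8.5},
    {"tx": -1.88,"ty": -3.3,"tz": 0,"turn": 0,"fingers": 8.5},
    {"tx": -1.88,"ty": -3.3,"tz": 0,"turn": 0,"fingers": 8.5},
    {"tx": -1.88,"ty": -3.3,"tz": 0,"turn": 0,"fingers": 8.5},
    {"tx": -1.88,"ty": -3.3,"tz": 0,"turn": 0,"fingers": 8.5},
    {"tx": -1.88,"ty": -3.3,"tz": 0,"turn": 0,"fingers": 8.5},
    {"tx": -1.88,"ty": -3.3,"tz": 0,"turn": 0,"fingers": 8.5},
    {"tx": -1.88,"ty": -3.3,"tz": 0,"turn": 0,"fingers": 8.5},
    {"tx": -1.88,"ty": -3.3,"tz": 0,"turn": 0,"fingers": 8.5},
    {"tx": -1.88,"ty": -3.3,"tz": 0,"turn": 0,"fingers": 8.5},
  ],
)

```text
time_s: 1.77
ee_pos: [0.4648, -0.1, 0.3038]
eef_rot: [[-0.931, 0.364, -0.001], [0.364, 0.931, 0.0], [0.001, -0.0, -1.0]]
wrist_force: [1.5, 0.1, 0.7]
opening: 0.0851
finger_force: 0.0
```

Call:
carry_out(
  plan=[
    {"tx": -1.88,"ty": -3.3,"tz": 0,"turn": 0,"fingers": 8.5},
    {"tx": -1.88,"ty": -3.3,"tz": 0,"turn": 0,"fingers": 8.5},
    {"tx": -1.88,"ty": -3.3,"tz": 0,"turn": 0,"fingers": 8.5},
    {"tx": -1.88,"ty": -3.3,"tz": 0,"turn": 0,"fingers": 8.5},
    {"tx": -1.88,"ty": -3.3,"tz": 0,"turn": 0,"fingers": 8.5},
    {"tx": 0,"ty": 0,"tz": 2,"turn": 0,"fingers": 8.5},
    {"tx": 0,"ty": 0,"tz": 2,"turn": 0,"fingers": 8.5},
    {"tx": 0,"ty": 0,"tz": 0,"turn": 0,"fingers": 8.5},
    {"tx": 0,"ty": 0,"tz": 0,"turn": 0,"fingers": 8.5},
    {"tx": 0,"ty": 0,"tz": 0,"turn": 0,"fingers": 8.5},
  ],
)

```text
time_s: 2.6
ee_pos: [0.4931, -0.2857, 0.2646]
eef_rot: [[-0.932, 0.363, 0.001], [0.363, 0.932, -0.0], [-0.001, 0.0, -1.0]]
wrist_force: [0.2, -0.8, 0.1]
opening: 0.0852
finger_force: 0.0
```

```bash
python3 - <<'E'
from h import *
c=optics.camera("wrist"); cv2.imwrite("pics/w1.png",c["pixels"]); np.savez("w1.npz",**{k:c[k] for k in("K","rvec","tvec")})
t=optics.camera("top"); cv2.imwrite("pics/t1.png",t["pixels"])
s=arm.state(); print(s["ee_pos"],s["wrist_force"],s["qpos"].round(2))
for n,p in dict(red=(.4902,-.2868),yel=(.3894,-.2475),blu=(.5969,-.3388)).items(): print(n,proj(c,[[*p,.006],[*p,.088]]).round())
E
```

```text
[ 0.49337064 -0.28589214  0.26524871] [ 1.06886592  0.09502859 -0.46995703] [ 0.39  0.53  0.16  1.72 -0.1   0.9   1.78]
red [[317. 174.]
 [317. 197.]]
yel [[317.  60.]
 [317.  46.]]
blu [[309. 277.]
 [306. 324.]]
```

View pics/w1.png

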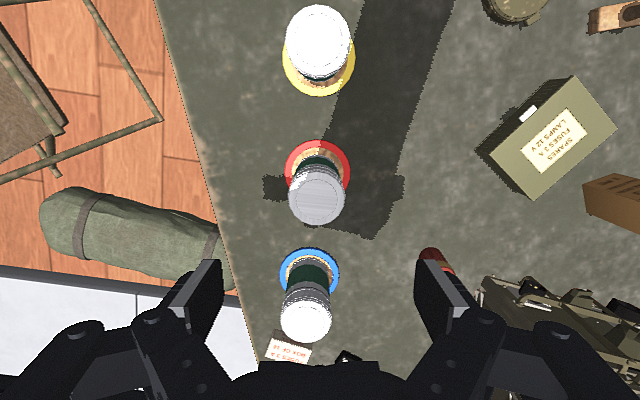

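Wrist view: the red tin's top is at (316,199), yellow's at (318,40) and blue's at (306,321). The coaster rings are at about x=318, 319 and 309.5. The arm is clear of its neighbours.

```bash
python3 - <<'E'
from h import *
c=dict(np.load("w1.npz"))
print("tops",plane(c,[(316,199),(318,40),(306,321)],.088).round(4).tolist())
print("red coaster edges",plane(c,[(285,172),(351,172),(318,141)],.006).round(4).tolist())
print("yel edges",plane(c,[(283,60),(356,60),(319,97)],.006).round(4).tolist())
print("blu edges",plane(c,[(279,277),(340,277),(309,248)],.006).round(4).tolist())
E
```

```text
tops [[0.4918, -0.2881], [0.3865, -0.2454], [0.5939, -0.3377]]
red coaster edges [[0.4762, -0.3167], [0.5007, -0.2539], [0.4592, -0.2739]]
yel edges [[0.3782, -0.2771], [0.4028, -0.2141], [0.4208, -0.2579]]
blu edges [[0.585, -0.3702], [0.61, -0.306], [0.564, -0.3253]]
```

Call:
carry_out(
  plan=[
    {"tx": 0.05,"ty": -0.25,"tz": 2.0,"turn": 0,"fingers": 8.5},
    {"tx": 0,"ty": 0,"tz": 3.0,"turn": 0,"fingers": 8.5},
    {"tx": 0,"ty": 0,"tz": 3.0,"turn": 0,"fingers": 8.5},
    {"tx": 0,"ty": 0,"tz": 3.0,"turn": 0,"fingers": 8.5},
    {"tx": 0,"ty": 0,"tz": 2.0,"turn": 0,"fingers": 8.5},
    {"tx": 0,"ty": 0,"tz": 1.5,"turn": 0,"fingers": 8.5},
    {"tx": 0,"ty": 0,"tz": 1.0,"turn": 0,"fingers": 8.5},
    {"tx": 0,"ty": 0,"tz": 0.6,"turn": 0,"fingers": 8.5},
    {"tx": 0,"ty": 0,"tz": 0,"turn": 0,"fingers": 7.0},
    {"tx": 0,"ty": 0,"tz": 0,"turn": 0,"fingers": 6.0},
  ],
  squeeze=40,
)

```text
time_s: 3.53
ee_pos: [0.4919, -0.2885, 0.1038]
eef_rot: [[-0.931, 0.364, 0.001], [0.364, 0.931, -0.001], [-0.002, -0.0, -1.0]]
wrist_force: [-0.9, 0.8, 0.6]
opening: 0.0639
finger_force: 0.0
```

Call:
carry_out(
  plan=[
    {"tx": 0,"ty": 0,"tz": 0,"turn": 0,"fingers": 5.5},
    {"tx": 0,"ty": 0,"tz": 0,"turn": 0,"fingers": 5.0},
    {"tx": 0,"ty": 0,"tz": 0,"turn": 0,"fingers": 4.6},
    {"tx": 0,"ty": 0,"tz": 0,"turn": 0,"fingers": 4.2},
    {"tx": 0,"ty": 0,"tz": 0,"turn": 0,"fingers": 3.5},
    {"tx": 0,"ty": 0,"tz": 0,"turn": 0,"fingers": 3.5},
    {"tx": 0,"ty": 0,"tz": 0,"turn": 0,"fingers": 3.5},
  ],
)

```text
time_s: 4.12
ee_pos: [0.492, -0.2877, 0.104]
eef_rot: [[-0.931, 0.364, 0.002], [0.364, 0.931, 0.0], [-0.001, 0.001, -1.0]]
wrist_force: [-0.7, 1.6, 6.1]
opening: 0.0437
finger_force: 38.9
```

Call:
carry_out(
  plan=[
    {"tx": 0,"ty": 0,"tz": -0.3,"turn": 0,"fingers": 3.5},
    {"tx": 0,"ty": 0,"tz": -0.6,"turn": 0,"fingers": 3.5},
    {"tx": 0,"ty": 0,"tz": -0.8,"turn": 0,"fingers": 3.5},
    {"tx": 0,"ty": 0,"tz": -0.9,"turn": 0,"fingers": 3.5},
    {"tx": 0,"ty": 0,"tz": -0.9,"turn": 0,"fingers": 3.5},
    {"tx": 0,"ty": 0,"tz": -0.8,"turn": 0,"fingers": 3.5},
    {"tx": 0,"ty": 0,"tz": -0.6,"turn": 0,"fingers": 3.5},
    {"tx": 0,"ty": 0,"tz": -0.3,"turn": 0,"fingers": 3.5},
    {"tx": 0,"ty": 0,"tz": 0,"turn": 0,"fingers": 3.5},
    {"tx": 0,"ty": 0,"tz": 0,"turn": 0,"fingers": 3.5},
  ],
)

```text
time_s: 4.95
ee_pos: [0.4912, -0.2881, 0.155]
eef_rot: [[-0.931, 0.364, -0.0], [0.364, 0.931, 0.0], [0.0, 0.0, -1.0]]
wrist_force: [-0.7, -0.3, -5.6]
opening: 0.0441
finger_force: 39.8
```

Call:
carry_out(
  plan=[
    {"tx": 0,"ty": 0,"tz": 0,"turn": 0,"fingers": 3.5},
    {"tx": 0,"ty": 0,"tz": 0,"turn": 0,"fingers": 3.5},
    {"tx": 0,"ty": 0,"tz": 0,"turn": 0,"fingers": 3.5},
    {"tx": 0,"ty": 0,"tz": 0,"turn": 0,"fingers": 3.5},
  ],
)

```text
time_s: 5.28
ee_pos: [0.4911, -0.2882, 0.1546]
eef_rot: [[-0.931, 0.364, -0.001], [0.364, 0.931, 0.0], [0.001, 0.0, -1.0]]
wrist_force: [0.6, -0.3, -6.1]
opening: 0.0439
finger_force: 39.8
```

```bash
python3 - <<'E'
from h import *
F=[]
for i in range(8):
    c=optics.camera("side"); F.append(arm.state()["wrist_force"])
print(np.mean(F,0),np.std(F,0)); s=arm.state(); print(s["ee_pos"],s["opening"],s["finger_force"])
cv2.imwrite("pics/s1.png",cv2.resize(c["pixels"][110:210,250:450],None,fx=4,fy=4,interpolation=cv2.INTER_CUBIC))
E
```

```text
[ 0.22339912 -0.16741362 -6.09122448] [0.30936526 0.57235638 0.43968007]
[ 0.49127153 -0.28823743  0.15493526] 0.04391078462539666 39.8004546482116
```

View pics/s1.png

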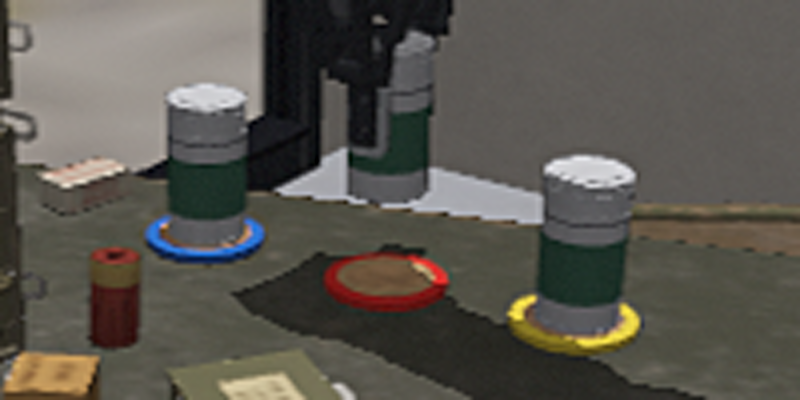

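The picture shows the red tin lifted upright and clear of the red coaster, with the other two undisturbed. The wrist reads about 6.1 N, so this tin is heavy, roughly 0.62 kg. I'll set it back with a small centring shift.

Call:
carry_out(
  plan=[
    {"tx": 0.15,"ty": 0.12,"tz": 0.4,"turn": 0,"fingers": 3.5},
    {"tx": 0,"ty": 0,"tz": 0.8,"turn": 0,"fingers": 3.5},
    {"tx": 0,"ty": 0,"tz": 1.0,"turn": 0,"fingers": 3.5},
    {"tx": 0,"ty": 0,"tz": 1.0,"turn": 0,"fingers": 3.5},
    {"tx": 0,"ty": 0,"tz": 0.7,"turn": 0,"fingers": 3.5},
    {"tx": 0,"ty": 0,"tz": 0.4,"turn": 0,"fingers": 3.5},
    {"tx": 0,"ty": 0,"tz": 0.3,"turn": 0,"fingers": 3.5},
    {"tx": 0,"ty": 0,"tz": 0.15,"turn": 0,"fingers": 3.5},
    {"tx": 0,"ty": 0,"tz": 0.15,"turn": 0,"fingers": 3.5},
    {"tx": 0,"ty": 0,"tz": 0.1,"turn": 0,"fingers": 3.5},
  ],
)

```text
time_s: 6.52
ee_pos: [0.4905, -0.2868, 0.1051]
eef_rot: [[-0.931, 0.364, 0.001], [0.364, 0.931, -0.0], [-0.001, -0.0, -1.0]]
wrist_force: [0.2, -0.2, -5.7]
opening: 0.0442
finger_force: 39.8
```

Call:
carry_out(
  plan=[
    {"tx": 0,"ty": 0,"tz": 0.08,"turn": 0,"fingers": 3.5},
    {"tx": 0,"ty": 0,"tz": 0,"turn": 0,"fingers": 3.5},
    {"tx": 0,"ty": 0,"tz": 0,"turn": 0,"fingers": 3.5},
  ],
)

```text
time_s: 6.77
ee_pos: [0.4904, -0.2866, 0.1044]
eef_rot: [[-0.931, 0.364, 0.0], [0.364, 0.931, -0.0], [-0.0, -0.0, -1.0]]
wrist_force: [-0.1, 0.0, -5.0]
opening: 0.0439
finger_force: 39.8
```

Call:
carry_out(
  plan=[
    {"tx": 0,"ty": 0,"tz": 0.05,"turn": 0,"fingers": 3.5},
    {"tx": 0,"ty": 0,"tz": 0.05,"turn": 0,"fingers": 3.5},
    {"tx": 0,"ty": 0,"tz": 0,"turn": 0,"fingers": 3.5},
  ],
)

```text
time_s: 7.02
ee_pos: [0.4904, -0.2867, 0.1041]
eef_rot: [[-0.931, 0.364, 0.001], [0.364, 0.931, -0.0], [-0.001, -0.0, -1.0]]
wrist_force: [-1.6, 1.3, 2.6]
opening: 0.0438
finger_force: 40.5
```

Call:
carry_out(
  plan=[
    {"tx": 0,"ty": 0,"tz": 0,"turn": 0,"fingers": 4.6},
    {"tx": 0,"ty": 0,"tz": 0,"turn": 0,"fingers": 5.0},
    {"tx": 0,"ty": 0,"tz": 0,"turn": 0,"fingers": 5.8},
    {"tx": 0,"ty": 0,"tz": 0,"turn": 0,"fingers": 7.0},
    {"tx": 0,"ty": 0,"tz": 0,"turn": 0,"fingers": 8.5},
    {"tx": 0,"ty": 0,"tz": 0,"turn": 0,"fingers": 8.5},
    {"tx": 0,"ty": 0,"tz": -1.5,"turn": 0,"fingers": 8.5},
    {"tx": 0,"ty": 0,"tz": -3,"turn": 0,"fingers": 8.5},
    {"tx": 0,"ty": 0,"tz": -3,"turn": 0,"fingers": 8.5},
    {"tx": 0,"ty": 0,"tz": -3,"turn": 0,"fingers": 8.5},
  ],
)

```text
time_s: 7.85
ee_pos: [0.49, -0.2865, 0.209]
eef_rot: [[-0.931, 0.364, -0.001], [0.364, 0.931, 0.0], [0.001, -0.0, -1.0]]
wrist_force: [1.5, 0.1, -0.2]
opening: 0.0848
finger_force: 0.0
```

Call:
carry_out(
  plan=[
    {"tx": 2,"ty": 0.04,"tz": 0,"turn": 0,"fingers": 8.5},
    {"tx": 3,"ty": 0,"tz": 0,"turn": 0,"fingers": 8.5},
    {"tx": 3,"ty": 0,"tz": 0,"turn": 0,"fingers": 8.5},
    {"tx": 2,"ty": 0,"tz": 0,"turn": 0,"fingers": 8.5},
    {"tx": 1,"ty": 0,"tz": 0,"turn": 0,"fingers": 8.5},
    {"tx": 0,"ty": 0,"tz": 0,"turn": 0,"fingers": 8.5},
    {"tx": 0,"ty": 0,"tz": 0,"turn": 0,"fingers": 8.5},
  ],
)

```text
time_s: 8.43
ee_pos: [0.3883, -0.2463, 0.2084]
eef_rot: [[-0.931, 0.364, 0.001], [0.364, 0.931, -0.001], [-0.001, -0.0, -1.0]]
wrist_force: [0.7, -0.2, -0.5]
opening: 0.0848
finger_force: 0.0
```

```bash
python3 - <<'E'
from h import *
c=optics.camera("wrist"); cv2.imwrite("pics/w2.png",c["pixels"]); np.savez("w2.npz",**{k:c[k] for k in("K","rvec","tvec")})
print(arm.state()["ee_pos"], proj(c,[[.3875,-.246,.088],[.490,-.2866,.088],[.3894,-.2465,.006],[.490,-.2865,.006]]).round())
E
```

```text
[ 0.38908036 -0.24661093  0.20842147] [[320. 224.]
 [319. 367.]
 [320. 192.]
 [319. 301.]]
```

View pics/w2.png

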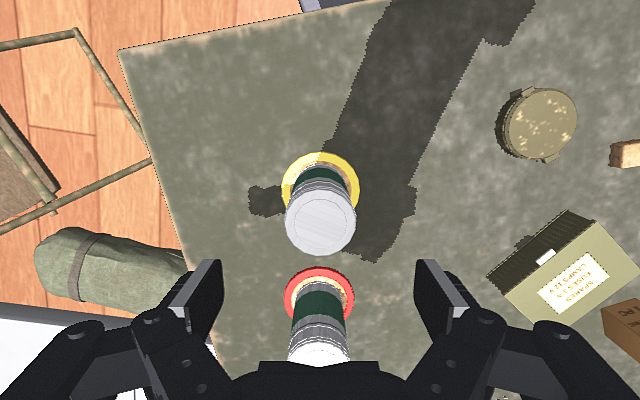

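The yellow tin's top is at (320,221), within 3 px of the prediction. The red tin stands centred on its coaster (ring spans 284–355, tin 288–349). I'll go down on yellow.

Call:
carry_out(
  plan=[
    {"tx": 0.2,"ty": 0,"tz": 1.0,"turn": 0,"fingers": 8.5},
    {"tx": 0,"ty": 0,"tz": 2.5,"turn": 0,"fingers": 8.5},
    {"tx": 0,"ty": 0,"tz": 2.5,"turn": 0,"fingers": 8.5},
    {"tx": 0,"ty": 0,"tz": 2.0,"turn": 0,"fingers": 8.5},
    {"tx": 0,"ty": 0,"tz": 1.5,"turn": 0,"fingers": 8.5},
    {"tx": 0,"ty": 0,"tz": 0.9,"turn": 0,"fingers": 8.5},
    {"tx": 0,"ty": 0,"tz": 0,"turn": 0,"fingers": 7.0},
    {"tx": 0,"ty": 0,"tz": 0,"turn": 0,"fingers": 6.0},
    {"tx": 0,"ty": 0,"tz": 0,"turn": 0,"fingers": 5.5},
    {"tx": 0,"ty": 0,"tz": 0,"turn": 0,"fingers": 5.0},
  ],
)

```text
time_s: 9.32
ee_pos: [0.3868, -0.2458, 0.105]
eef_rot: [[-0.931, 0.364, 0.002], [0.364, 0.931, -0.001], [-0.002, -0.0, -1.0]]
wrist_force: [0.4, -0.3, 0.3]
opening: 0.0501
finger_force: 0.0
```

Call:
carry_out(
  plan=[
    {"tx": 0,"ty": 0,"tz": 0,"turn": 0,"fingers": 4.6},
    {"tx": 0,"ty": 0,"tz": 0,"turn": 0,"fingers": 4.2},
    {"tx": 0,"ty": 0,"tz": 0,"turn": 0,"fingers": 3.5},
    {"tx": 0,"ty": 0,"tz": 0,"turn": 0,"fingers": 3.5},
    {"tx": 0,"ty": 0,"tz": 0,"turn": 0,"fingers": 3.5},
  ],
)

```text
time_s: 9.73
ee_pos: [0.3868, -0.2455, 0.1052]
eef_rot: [[-0.932, 0.364, 0.002], [0.364, 0.932, -0.001], [-0.002, 0.0, -1.0]]
wrist_force: [0.4, 1.7, 5.3]
opening: 0.0445
finger_force: 40.6
```

Call:
carry_out(
  plan=[
    {"tx": 0,"ty": 0,"tz": -0.3,"turn": 0,"fingers": 3.5},
    {"tx": 0,"ty": 0,"tz": -0.6,"turn": 0,"fingers": 3.5},
    {"tx": 0,"ty": 0,"tz": -0.8,"turn": 0,"fingers": 3.5},
    {"tx": 0,"ty": 0,"tz": -0.9,"turn": 0,"fingers": 3.5},
    {"tx": 0,"ty": 0,"tz": -0.9,"turn": 0,"fingers": 3.5},
    {"tx": 0,"ty": 0,"tz": -0.8,"turn": 0,"fingers": 3.5},
    {"tx": 0,"ty": 0,"tz": -0.6,"turn": 0,"fingers": 3.5},
    {"tx": 0,"ty": 0,"tz": -0.3,"turn": 0,"fingers": 3.5},
    {"tx": 0,"ty": 0,"tz": 0,"turn": 0,"fingers": 3.5},
    {"tx": 0,"ty": 0,"tz": 0,"turn": 0,"fingers": 3.5},
  ],
)

```text
time_s: 10.57
ee_pos: [0.3861, -0.2453, 0.1562]
eef_rot: [[-0.931, 0.364, 0.0], [0.364, 0.931, -0.0], [-0.0, -0.0, -1.0]]
wrist_force: [0.7, -0.5, -1.9]
opening: 0.0448
finger_force: 41.0
```

Call:
carry_out(
  plan=[
    {"tx": 0,"ty": 0,"tz": 0,"turn": 0,"fingers": 3.5},
    {"tx": 0,"ty": 0,"tz": 0,"turn": 0,"fingers": 3.5},
    {"tx": 0,"ty": 0,"tz": 0,"turn": 0,"fingers": 3.5},
    {"tx": 0,"ty": 0,"tz": 0,"turn": 0,"fingers": 3.5},
  ],
)

```text
time_s: 10.9
ee_pos: [0.386, -0.2453, 0.1558]
eef_rot: [[-0.931, 0.364, -0.001], [0.364, 0.931, 0.0], [0.001, 0.0, -1.0]]
wrist_force: [0.1, -1.1, -2.0]
opening: 0.0441
finger_force: 41.0
```

```bash
python3 - <<'E'
from h import *
F=[]
for i in range(8):
    c=optics.camera("side"); F.append(arm.state()["wrist_force"])
print(np.mean(F,0),np.std(F,0)); s=arm.state(); print(s["ee_pos"],s["opening"],s["finger_force"])
cv2.imwrite("pics/s2.png",cv2.resize(c["pixels"][110:210,250:450],None,fx=4,fy=4,interpolation=cv2.INTER_CUBIC))
E
```

```text
[-0.13546052  0.00610835 -1.95744442] [0.4750699  0.23470781 0.60912427]
[ 0.38612856 -0.24541464  0.15612321] 0.04449242426832732 41.026550866663456
```

Call:
carry_out(
  plan=[
    {"tx": -0.27,"ty": 0,"tz": 0.4,"turn": 0,"fingers": 3.5},
    {"tx": 0,"ty": 0,"tz": 0.8,"turn": 0,"fingers": 3.5},
    {"tx": 0,"ty": 0,"tz": 1.0,"turn": 0,"fingers": 3.5},
    {"tx": 0,"ty": 0,"tz": 1.0,"turn": 0,"fingers": 3.5},
    {"tx": 0,"ty": 0,"tz": 0.7,"turn": 0,"fingers": 3.5},
    {"tx": 0,"ty": 0,"tz": 0.4,"turn": 0,"fingers": 3.5},
    {"tx": 0,"ty": 0,"tz": 0.3,"turn": 0,"fingers": 3.5},
    {"tx": 0,"ty": 0,"tz": 0.15,"turn": 0,"fingers": 3.5},
    {"tx": 0,"ty": 0,"tz": 0.15,"turn": 0,"fingers": 3.5},
    {"tx": 0,"ty": 0,"tz": 0.1,"turn": 0,"fingers": 3.5},
  ],
)

```text
time_s: 12.13
ee_pos: [0.3888, -0.2465, 0.1062]
eef_rot: [[-0.931, 0.364, 0.0], [0.364, 0.931, -0.0], [-0.001, -0.0, -1.0]]
wrist_force: [-1.1, 0.4, -2.8]
opening: 0.0447
finger_force: 41.0
```

Call:
carry_out(
  plan=[
    {"tx": 0,"ty": 0,"tz": 0.08,"turn": 0,"fingers": 3.5},
    {"tx": 0,"ty": 0,"tz": 0.05,"turn": 0,"fingers": 3.5},
    {"tx": 0,"ty": 0,"tz": 0,"turn": 0,"fingers": 3.5},
    {"tx": 0,"ty": 0,"tz": 0,"turn": 0,"fingers": 3.5},
  ],
)

```text
time_s: 12.47
ee_pos: [0.3888, -0.2465, 0.1053]
eef_rot: [[-0.931, 0.364, 0.001], [0.364, 0.931, -0.0], [-0.001, -0.0, -1.0]]
wrist_force: [-0.4, 1.5, 2.8]
opening: 0.0447
finger_force: 41.3
```

Call:
carry_out(
  plan=[
    {"tx": 0,"ty": 0,"tz": 0,"turn": 0,"fingers": 4.6},
    {"tx": 0,"ty": 0,"tz": 0,"turn": 0,"fingers": 5.0},
    {"tx": 0,"ty": 0,"tz": 0,"turn": 0,"fingers": 5.8},
    {"tx": 0,"ty": 0,"tz": 0,"turn": 0,"fingers": 7.0},
    {"tx": 0,"ty": 0,"tz": 0,"turn": 0,"fingers": 8.5},
    {"tx": 0,"ty": 0,"tz": 0,"turn": 0,"fingers": 8.5},
    {"tx": 0,"ty": 0,"tz": -1.5,"turn": 0,"fingers": 8.5},
    {"tx": 0,"ty": 0,"tz": -3,"turn": 0,"fingers": 8.5},
    {"tx": 0,"ty": 0,"tz": -3,"turn": 0,"fingers": 8.5},
    {"tx": 0,"ty": 0,"tz": -3,"turn": 0,"fingers": 8.5},
  ],
)

```text
time_s: 13.3
ee_pos: [0.3883, -0.2462, 0.2108]
eef_rot: [[-0.931, 0.364, -0.001], [0.364, 0.931, 0.001], [0.001, 0.0, -1.0]]
wrist_force: [0.5, 0.3, -0.3]
opening: 0.085
finger_force: 0.0
```

Call:
carry_out(
  plan=[
    {"tx": -1.5,"ty": 0,"tz": 0,"turn": 0,"fingers": 8.5},
    {"tx": -3,"ty": -0.2,"tz": 0,"turn": 0,"fingers": 8.5},
    {"tx": -3,"ty": -0.2,"tz": 0,"turn": 0,"fingers": 8.5},
    {"tx": -3,"ty": -0.2,"tz": 0,"turn": 0,"fingers": 8.5},
    {"tx": -3,"ty": -0.2,"tz": 0,"turn": 0,"fingers": 8.5},
    {"tx": -3,"ty": -0.2,"tz": 0,"turn": 0,"fingers": 8.5},
    {"tx": -3,"ty": 0,"tz": 0,"turn": 0,"fingers": 8.5},
    {"tx": -2,"ty": 0,"tz": 0,"turn": 0,"fingers": 8.5},
    {"tx": -1,"ty": 0,"tz": 0,"turn": 0,"fingers": 8.5},
    {"tx": 0,"ty": 0,"tz": 0,"turn": 0,"fingers": 8.5},
  ],
)

```text
time_s: 14.13
ee_pos: [0.5964, -0.3377, 0.2088]
eef_rot: [[-0.932, 0.363, 0.001], [0.363, 0.932, -0.0], [-0.001, 0.0, -1.0]]
wrist_force: [-0.3, -0.6, 0.8]
opening: 0.0848
finger_force: 0.0
```

Call:
carry_out(
  plan=[
    {"tx": 0,"ty": 0,"tz": 0,"turn": 0,"fingers": 8.5},
    {"tx": 0,"ty": 0,"tz": 0,"turn": 0,"fingers": 8.5},
  ],
)

```text
time_s: 14.3
ee_pos: [0.5934, -0.3374, 0.2094]
eef_rot: [[-0.931, 0.365, -0.002], [0.365, 0.931, 0.001], [0.002, -0.0, -1.0]]
wrist_force: [-0.5, 0.4, 0.1]
opening: 0.0846
finger_force: 0.0
```

```bash
python3 - <<'E'
from h import *
c=optics.camera("wrist"); cv2.imwrite("pics/w3.png",c["pixels"]); np.savez("w3.npz",**{k:c[k] for k in("K","rvec","tvec")})
print(arm.state()["ee_pos"], proj(c,[[.595,-.338,.088],[.490,-.2866,.088],[.5965,-.338,.006],[.490,-.2865,.006]]).round())
E
```

```text
[ 0.59337828 -0.3374424   0.2097032 ] [[320. 228.]
 [338.  21.]
 [320. 195.]
 [332.  46.]]
```

View pics/w3.png

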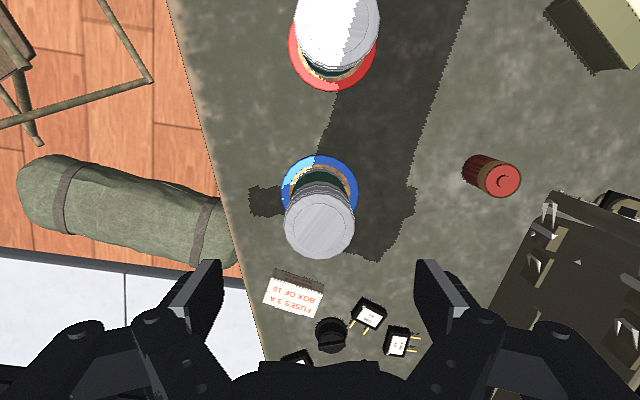

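The blue tin's top is at (320,224) and the tool is over it. Where the fingers come down is clear of the fuse packet and the cell.

Call:
carry_out(
  plan=[
    {"tx": 0,"ty": 0,"tz": 1.0,"turn": 0,"fingers": 8.5},
    {"tx": 0,"ty": 0,"tz": 2.5,"turn": 0,"fingers": 8.5},
    {"tx": 0,"ty": 0,"tz": 2.5,"turn": 0,"fingers": 8.5},
    {"tx": 0,"ty": 0,"tz": 2.0,"turn": 0,"fingers": 8.5},
    {"tx": 0,"ty": 0,"tz": 1.5,"turn": 0,"fingers": 8.5},
    {"tx": 0,"ty": 0,"tz": 1.0,"turn": 0,"fingers": 8.5},
    {"tx": 0,"ty": 0,"tz": 0,"turn": 0,"fingers": 7.0},
    {"tx": 0,"ty": 0,"tz": 0,"turn": 0,"fingers": 6.0},
    {"tx": 0,"ty": 0,"tz": 0,"turn": 0,"fingers": 5.5},
    {"tx": 0,"ty": 0,"tz": 0,"turn": 0,"fingers": 5.0},
  ],
)

```text
time_s: 15.18
ee_pos: [0.5952, -0.3382, 0.1063]
eef_rot: [[-0.931, 0.364, 0.002], [0.364, 0.931, -0.001], [-0.003, -0.001, -1.0]]
wrist_force: [-0.8, 0.2, -0.6]
opening: 0.0499
finger_force: 0.0
```

Call:
carry_out(
  plan=[
    {"tx": 0,"ty": 0,"tz": 0,"turn": 0,"fingers": 4.6},
    {"tx": 0,"ty": 0,"tz": 0,"turn": 0,"fingers": 4.2},
    {"tx": 0,"ty": 0,"tz": 0,"turn": 0,"fingers": 3.5},
    {"tx": 0,"ty": 0,"tz": 0,"turn": 0,"fingers": 3.5},
    {"tx": 0,"ty": 0,"tz": 0,"turn": 0,"fingers": 3.5},
  ],
)

```text
time_s: 15.6
ee_pos: [0.5954, -0.338, 0.1065]
eef_rot: [[-0.931, 0.364, 0.003], [0.364, 0.931, -0.001], [-0.003, -0.0, -1.0]]
wrist_force: [-0.8, 0.6, 6.0]
opening: 0.0447
finger_force: 41.3
```

Call:
carry_out(
  plan=[
    {"tx": 0,"ty": 0,"tz": -0.3,"turn": 0,"fingers": 3.5},
    {"tx": 0,"ty": 0,"tz": -0.6,"turn": 0,"fingers": 3.5},
    {"tx": 0,"ty": 0,"tz": -0.8,"turn": 0,"fingers": 3.5},
    {"tx": 0,"ty": 0,"tz": -0.9,"turn": 0,"fingers": 3.5},
    {"tx": 0,"ty": 0,"tz": -0.9,"turn": 0,"fingers": 3.5},
    {"tx": 0,"ty": 0,"tz": -0.8,"turn": 0,"fingers": 3.5},
    {"tx": 0,"ty": 0,"tz": -0.6,"turn": 0,"fingers": 3.5},
    {"tx": 0,"ty": 0,"tz": -0.3,"turn": 0,"fingers": 3.5},
    {"tx": 0,"ty": 0,"tz": 0,"turn": 0,"fingers": 3.5},
    {"tx": 0,"ty": 0,"tz": 0,"turn": 0,"fingers": 3.5},
  ],
)

```text
time_s: 16.43
ee_pos: [0.5945, -0.3376, 0.1568]
eef_rot: [[-0.931, 0.364, -0.0], [0.364, 0.931, 0.0], [0.0, -0.0, -1.0]]
wrist_force: [0.6, 0.3, -1.8]
opening: 0.0449
finger_force: 41.0
```

Call:
carry_out(
  plan=[
    {"tx": 0,"ty": 0,"tz": 0,"turn": 0,"fingers": 3.5},
    {"tx": 0,"ty": 0,"tz": 0,"turn": 0,"fingers": 3.5},
    {"tx": 0,"ty": 0,"tz": 0,"turn": 0,"fingers": 3.5},
    {"tx": 0,"ty": 0,"tz": 0,"turn": 0,"fingers": 3.5},
  ],
)

```text
time_s: 16.77
ee_pos: [0.5944, -0.3376, 0.1564]
eef_rot: [[-0.931, 0.364, -0.001], [0.364, 0.931, 0.0], [0.001, 0.0, -1.0]]
wrist_force: [0.8, 0.3, -1.4]
opening: 0.045
finger_force: 41.0
```

```bash
python3 - <<'E'
from h import *
F=[]
for i in range(8):
    c=optics.camera("side"); F.append(arm.state()["wrist_force"])
print(np.mean(F,0),np.std(F,0)); s=arm.state(); print(s["ee_pos"],s["opening"],s["finger_force"])
E
```

```text
[-0.13027322  0.10633772 -1.68805698] [0.61412968 0.65171863 0.49551177]
[ 0.59454389 -0.33766424  0.15680989] 0.04517486455052615 41.01684283465147
```

Call:
carry_out(
  plan=[
    {"tx": -0.18,"ty": 0,"tz": 0.4,"turn": 0,"fingers": 3.5},
    {"tx": 0,"ty": 0,"tz": 0.8,"turn": 0,"fingers": 3.5},
    {"tx": 0,"ty": 0,"tz": 1.0,"turn": 0,"fingers": 3.5},
    {"tx": 0,"ty": 0,"tz": 1.0,"turn": 0,"fingers": 3.5},
    {"tx": 0,"ty": 0,"tz": 0.7,"turn": 0,"fingers": 3.5},
    {"tx": 0,"ty": 0,"tz": 0.4,"turn": 0,"fingers": 3.5},
    {"tx": 0,"ty": 0,"tz": 0.3,"turn": 0,"fingers": 3.5},
    {"tx": 0,"ty": 0,"tz": 0.15,"turn": 0,"fingers": 3.5},
    {"tx": 0,"ty": 0,"tz": 0.15,"turn": 0,"fingers": 3.5},
    {"tx": 0,"ty": 0,"tz": 0.1,"turn": 0,"fingers": 3.5},
  ],
)

```text
time_s: 18.0
ee_pos: [0.5965, -0.3384, 0.1071]
eef_rot: [[-0.931, 0.364, 0.001], [0.364, 0.931, -0.0], [-0.001, -0.0, -1.0]]
wrist_force: [-0.4, -0.5, -1.0]
opening: 0.0447
finger_force: 41.0
```

Call:
carry_out(
  plan=[
    {"tx": 0,"ty": 0,"tz": 0.08,"turn": 0,"fingers": 3.5},
    {"tx": 0,"ty": 0,"tz": 0.05,"turn": 0,"fingers": 3.5},
    {"tx": 0,"ty": 0,"tz": 0,"turn": 0,"fingers": 3.5},
    {"tx": 0,"ty": 0,"tz": 0,"turn": 0,"fingers": 3.5},
  ],
)

```text
time_s: 18.33
ee_pos: [0.5964, -0.3384, 0.1065]
eef_rot: [[-0.931, 0.364, 0.001], [0.364, 0.931, -0.0], [-0.001, -0.0, -1.0]]
wrist_force: [-2.2, 1.7, 3.3]
opening: 0.0452
finger_force: 41.4
```

Call:
carry_out(
  plan=[
    {"tx": 0,"ty": 0,"tz": 0,"turn": 0,"fingers": 4.6},
    {"tx": 0,"ty": 0,"tz": 0,"turn": 0,"fingers": 5.0},
    {"tx": 0,"ty": 0,"tz": 0,"turn": 0,"fingers": 5.8},
    {"tx": 0,"ty": 0,"tz": 0,"turn": 0,"fingers": 7.0},
    {"tx": 0,"ty": 0,"tz": 0,"turn": 0,"fingers": 8.5},
    {"tx": 0,"ty": 0,"tz": 0,"turn": 0,"fingers": 8.5},
    {"tx": 0,"ty": 0,"tz": -1.5,"turn": 0,"fingers": 8.5},
    {"tx": 0,"ty": 0,"tz": -3,"turn": 0,"fingers": 8.5},
    {"tx": 0,"ty": 0,"tz": -3,"turn": 0,"fingers": 8.5},
    {"tx": 0,"ty": 0,"tz": -3,"turn": 0,"fingers": 8.5},
  ],
)

```text
time_s: 19.17
ee_pos: [0.596, -0.3382, 0.2113]
eef_rot: [[-0.931, 0.364, -0.001], [0.364, 0.931, 0.0], [0.001, -0.0, -1.0]]
wrist_force: [0.8, -0.5, 0.3]
opening: 0.0853
finger_force: 0.0
```

Call:
carry_out(
  plan=[
    {"tx": 1.8,"ty": 0.15,"tz": 0,"turn": 0,"fingers": 8.5},
    {"tx": 3,"ty": 0.2,"tz": 0,"turn": 0,"fingers": 8.5},
    {"tx": 3,"ty": 0.3,"tz": 0,"turn": 0,"fingers": 8.5},
    {"tx": 2,"ty": 0.2,"tz": 0,"turn": 0,"fingers": 8.5},
    {"tx": 1.5,"ty": 0.1,"tz": 0,"turn": 0,"fingers": 8.5},
    {"tx": 0.5,"ty": 0,"tz": 0,"turn": 0,"fingers": 8.5},
    {"tx": 0,"ty": 0,"tz": 0,"turn": 0,"fingers": 8.5},
    {"tx": 0,"ty": 0,"tz": 0,"turn": 0,"fingers": 8.5},
  ],
)

```text
time_s: 19.83
ee_pos: [0.4907, -0.287, 0.2108]
eef_rot: [[-0.931, 0.364, 0.002], [0.364, 0.931, -0.001], [-0.002, -0.0, -1.0]]
wrist_force: [0.2, -0.4, -0.0]
opening: 0.0848
finger_force: 0.0
```

```bash
python3 - <<'E'
from h import *
c=optics.camera("wrist"); cv2.imwrite("pics/w4.png",c["pixels"])
print(arm.state()["ee_pos"], proj(c,[[.490,-.2866,.088],[.5965,-.338,.088],[.5965,-.338,.006],[.389,-.2465,.088],[.389,-.2465,.006]]).round())
E
```

```text
[ 0.49104903 -0.28704501  0.21072288] [[320. 223.]
 [307. 373.]
 [310. 306.]
 [321.  31.]
 [320.  53.]]
```

View pics/w4.png

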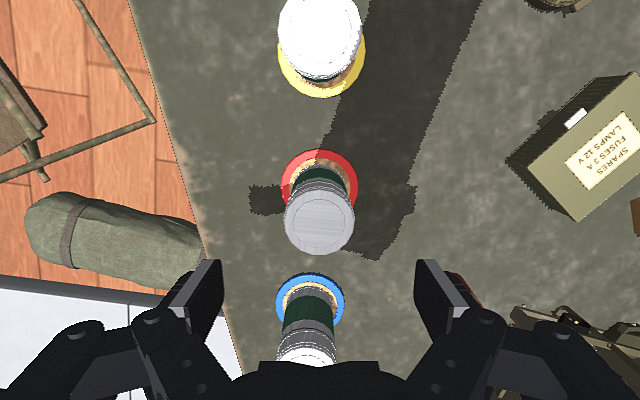

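All three tins stand on their coasters: red top at (319,219), yellow (320,38), blue below at about (306,350). I'll grip red again and lift it.

Call:
carry_out(
  plan=[
    {"tx": 0.1,"ty": 0,"tz": 1.0,"turn": 0,"fingers": 8.5},
    {"tx": 0,"ty": 0,"tz": 2.5,"turn": 0,"fingers": 8.5},
    {"tx": 0,"ty": 0,"tz": 2.5,"turn": 0,"fingers": 8.5},
    {"tx": 0,"ty": 0,"tz": 2.0,"turn": 0,"fingers": 8.5},
    {"tx": 0,"ty": 0,"tz": 1.6,"turn": 0,"fingers": 8.5},
    {"tx": 0,"ty": 0,"tz": 1.0,"turn": 0,"fingers": 8.5},
    {"tx": 0,"ty": 0,"tz": 0,"turn": 0,"fingers": 7.0},
    {"tx": 0,"ty": 0,"tz": 0,"turn": 0,"fingers": 6.0},
    {"tx": 0,"ty": 0,"tz": 0,"turn": 0,"fingers": 5.5},
    {"tx": 0,"ty": 0,"tz": 0,"turn": 0,"fingers": 5.0},
  ],
)

```text
time_s: 20.72
ee_pos: [0.4896, -0.2866, 0.1056]
eef_rot: [[-0.931, 0.364, 0.002], [0.364, 0.931, -0.001], [-0.002, -0.0, -1.0]]
wrist_force: [-0.2, -0.8, 0.5]
opening: 0.0498
finger_force: 0.0
```

Call:
carry_out(
  plan=[
    {"tx": 0,"ty": 0,"tz": 0,"turn": 0,"fingers": 4.6},
    {"tx": 0,"ty": 0,"tz": 0,"turn": 0,"fingers": 4.2},
    {"tx": 0,"ty": 0,"tz": 0,"turn": 0,"fingers": 3.5},
    {"tx": 0,"ty": 0,"tz": 0,"turn": 0,"fingers": 3.5},
    {"tx": 0,"ty": 0,"tz": 0,"turn": 0,"fingers": 3.5},
  ],
)

```text
time_s: 21.13
ee_pos: [0.4895, -0.2863, 0.1057]
eef_rot: [[-0.931, 0.364, 0.002], [0.364, 0.931, -0.001], [-0.002, -0.0, -1.0]]
wrist_force: [-0.0, 0.5, 6.0]
opening: 0.0437
finger_force: 41.4
```

Call:
carry_out(
  plan=[
    {"tx": 0,"ty": 0,"tz": -0.3,"turn": 0,"fingers": 3.5},
    {"tx": 0,"ty": 0,"tz": -0.7,"turn": 0,"fingers": 3.5},
    {"tx": 0,"ty": 0,"tz": -1.2,"turn": 0,"fingers": 3.5},
    {"tx": 0,"ty": 0,"tz": -1.5,"turn": 0,"fingers": 3.5},
    {"tx": 0,"ty": 0,"tz": -1.5,"turn": 0,"fingers": 3.5},
    {"tx": 0,"ty": 0,"tz": -1.5,"turn": 0,"fingers": 3.5},
    {"tx": 0,"ty": 0,"tz": -1.5,"turn": 0,"fingers": 3.5},
    {"tx": 0,"ty": 0,"tz": -1.5,"turn": 0,"fingers": 3.5},
    {"tx": 0,"ty": 0,"tz": -1.5,"turn": 0,"fingers": 3.5},
    {"tx": 0,"ty": 0,"tz": -1.5,"turn": 0,"fingers": 3.5},
  ],
)

```text
time_s: 21.97
ee_pos: [0.4881, -0.2857, 0.2324]
eef_rot: [[-0.931, 0.364, -0.001], [0.364, 0.931, 0.001], [0.001, 0.0, -1.0]]
wrist_force: [-1.0, 0.1, -6.2]
opening: 0.044
finger_force: 41.8
```

Call:
carry_out(
  plan=[
    {"tx": 0,"ty": 0,"tz": -1.5,"turn": 0,"fingers": 3.5},
    {"tx": 0,"ty": 0,"tz": -1.5,"turn": 0,"fingers": 3.5},
    {"tx": 0,"ty": 0,"tz": -1.2,"turn": 0,"fingers": 3.5},
    {"tx": 0,"ty": 0,"tz": -0.8,"turn": 0,"fingers": 3.5},
    {"tx": 0,"ty": 0,"tz": -0.4,"turn": 0,"fingers": 3.5},
    {"tx": 0,"ty": 0,"tz": 0,"turn": 0,"fingers": 3.5},
    {"tx": 0,"ty": 0,"tz": 0,"turn": 0,"fingers": 3.5},
    {"tx": 0,"ty": 0,"tz": 0,"turn": 0,"fingers": 3.5},
    {"tx": 0,"ty": 0,"tz": 0,"turn": 0,"fingers": 3.5},
    {"tx": 0,"ty": 0,"tz": 0,"turn": 0,"fingers": 3.5},
  ],
)

```text
time_s: 22.8
ee_pos: [0.4886, -0.2859, 0.2848]
eef_rot: [[-0.931, 0.364, -0.002], [0.364, 0.931, 0.001], [0.002, 0.0, -1.0]]
wrist_force: [-0.6, 0.2, -5.7]
opening: 0.0435
finger_force: 41.8
```

Call:
carry_out(
  plan=[
    {"tx": 0,"ty": 0,"tz": 0,"turn": 0,"fingers": 3.5},
    {"tx": 0,"ty": 0,"tz": 0,"turn": 0,"fingers": 3.5},
    {"tx": 0,"ty": 0,"tz": 0,"turn": 0,"fingers": 3.5},
    {"tx": 0,"ty": 0,"tz": 0,"turn": 0,"fingers": 3.5},
    {"tx": 0,"ty": 0,"tz": 0,"turn": 0,"fingers": 3.5},
    {"tx": 0,"ty": 0,"tz": 0,"turn": 0,"fingers": 3.5},
    {"tx": 0,"ty": 0,"tz": 0,"turn": 0,"fingers": 3.5},
    {"tx": 0,"ty": 0,"tz": 0,"turn": 0,"fingers": 3.5},
  ],
)

```text
time_s: 23.47
ee_pos: [0.4889, -0.2861, 0.2855]
eef_rot: [[-0.931, 0.364, -0.0], [0.364, 0.931, -0.0], [0.0, -0.0, -1.0]]
wrist_force: [-0.6, 0.8, -5.9]
opening: 0.0437
finger_force: 41.8
```

```bash
python3 - <<'E'
from h import *
c=optics.camera("side"); s=arm.state(); print(s["ee_pos"],s["wrist_force"],s["opening"],s["finger_force"],abs(s["qd"]).max())
cv2.imwrite("pics/s3.png",cv2.resize(c["pixels"][60:260,200:460],None,fx=3,fy=3,interpolation=cv2.INTER_CUBIC))
E
```

```text
[ 0.48890438 -0.28610111  0.28557037] [-0.34780096  0.80690033 -4.9906201 ] 0.04369385107336026 41.795826237648726 0.0019675377229972832
```

View pics/s3.png

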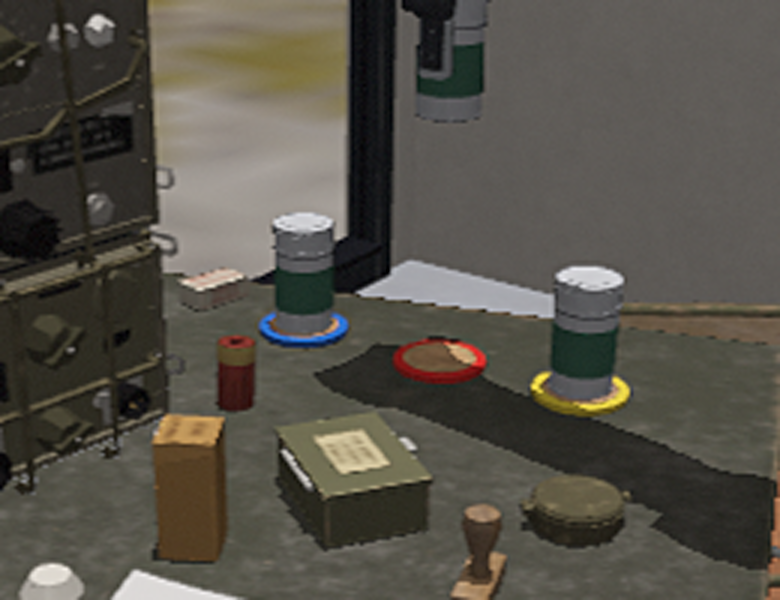

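The red tin is held upright and still, with its underside about 18.6 cm above the table. The blue and yellow tins are centred on their coasters and nothing else has moved.

```bash
python3 -c "
from plant import arm
print(arm.job_done())"
```

```text
the job is handed in; nothing more can be done
None
```

The heaviest tin is the red coaster's, at about 6 N against about 2 N for each of the others. All three were hefted in order and set back on their coasters. The job is handed in with the red tin held upright and still about 18 cm up; no verdict came back.

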